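# Sign off a job card with a pre-inked stamp at a laser marking bench

### The arm

A 6-joint arm with a two-finger parallel gripper is mounted at the origin on the work surface. World frame = base frame: x ahead of the robot, y to its left, z up, the work surface at z = 0. Lengths are in mm, angles in degrees, forces in N, time in s.
With the tool pointing down it reaches from about 350 to 850 mm from the base axis. Payload 8.1 kg.
Tool frame: the origin (TCP) lies at the very end of the fingers, on their centre line; the grasp point (between the pads) lies r.tcp_to_grasp behind it (r.tcp_to_grasp is the distance from the TCP to the grasp point, in mm); z points along the fingers, y is the line along which they close (so a half turn about z gives the same grasp; the last joint's range is limited). The gripper opens to 85 mm and grips with 20 to 120 N. Pads are 22 mm wide; open, the fingers measure 114 mm over their backs; the gripper's body (76 mm by 85 mm) begins 54 mm behind the grasp point. The pads swing forward as they close: fully open they stand 13 mm farther back than shut.
Start: joints at [-68.549, 7.471, 85.268, -0, 87.261, -4.893], TCP at [266.281, -537.68, 231.292] pointing down, gripper open.
Joint ranges: [-169.43, 169.43], [-51.17, 129.36], [1.28, 143.12], [-76.62, 256.62], [0, 156.53], [-152.29, 152.29]. Speed limits (degrees/s): [136.94, 136.94, 159.86, 180, 180, 180].

### API

Orientations are given as [roll, pitch, yaw] about the fixed x, y, z axes, in that order (R = Rz(yaw) Ry(pitch) Rx(roll)).
In Python, from bench import r gives the robot as it stands.
- The arm moves only by the shell command python3 -m handwheel 'ROWS' [OPENING] [FORCE]. ROWS is JSON, a list of rows, each a list of 4 numbers: the shift along the tool's x, y, z in m, then the turn about the tool's z in degrees. A call has 1 to 10 rows; each row shifts and turns the commanded pose from where the row before left it, along the tool's axes as they then stand; what a row does not reach is not made up. A row lasts 1/10 s, in which the tool goes at most 50 mm and 8.59 degrees, less where a joint would pass 70% of its speed; a pose out of reach is approached as far as the arm can. A call is refused whole if a number of a shift passes 0.05 or a number of a turn 8.59, either way. A call with a gripper value outside its range is refused whole. OPENING is the finger opening in m, from 0 to 0.0854, set as the call begins (- or left out, the last holds). The fingers move at their own pace and stop on an object; FORCE is the grip in N (left out, the last holds). Time passes only in rows, so rows that do not move let the fingers close. It gives the time, the measured TCP pose, the force, the opening and the grip force at its end, in the units of the state.
- r.sense(): the state, without advancing time (a new reading comes with each control period).
- r.snapshot(name): name is "scene" or "top"; returns the picture (384x512x3 uint8, red, green, blue); there is no depth.
- r.camera_params(name): a dict with "fx", "fy", "cx", "cy" (pixels), "R" (3x3) and "t" (3): a world point X has camera coordinates R X + t. Camera axes: x right, y down, z forward; pixel columns grow to the right and rows downward; lengths in mm; the calibration is good to about 2 mm. A picture is of the moment at which its call begins. camera_params takes no time and is no camera call.
- r.hand_in(): hands the job in; it is judged then, once.
The state is a dict: "time": time; "joint_pos": joint angles; "qd": joint speeds; "joint_efforts": joint torques, N m; "tool_pos": TCP position; "tcp_rot": TCP orientation; "ft_force": force on the tool from outside, world axes, zero at the start; "wrist_torque": the same for the moment, N m; "finger_gap": finger opening in mm; "grip_force": force on a finger pad.
Only numpy, scipy, OpenCV 4.12 (cv2) and the standard library are available. Lean on these libraries where they do the work, as an engineer would, in place of code of your own. Each camera call takes 0.05 s, during which the arm holds its last target. There are 200 camera calls.

### The job

Sign off the job card: take the rectangular pre-inked stamp from its tray, stand it flat, centred and square in the empty box at the foot of the clipboard's card, press its handle down through the soft stroke and on to the firm second stop, hold it there for a moment, and let the handle spring fully up again. Then put the stamp back upright in the bay of the tray it came from and let go; print nowhere but in the empty box, and leave everything else where it is.

Things in the scene. Friction and masses are not known exactly. Their poses are not given: they have to be found in the camera images.
- stamp_foot (a point): Rectangular pre-inked stamp (loose, about 340 g): centre of the underside of its foot. z up the stamp, y along its 62 mm width, x along its 42 mm depth; 92 mm high with the handle up. The printing die, 46 mm (y) by 26 mm (x), is centred on this point; either way round prints equally well. It starts upright in one bay of the tray, its width roughly along the tray's length.
- stamp_grip (a point): Grip point on the stamp's grey handle shell, on its axis, 74 mm above the foot and 18 mm below the top while the handle is up; moves with the handle. Shell faces are 36 mm apart along x, from 34 mm above the foot to the top; 46 mm wide in y (58 mm in the top 14 mm). Grip across x from above; stiff plastic, bears 40 to 80 N. Lifted by it, the frame hangs below and the handle stays fully up.
- stamp_carriage (a joint): Soft stroke of the stamp (m): 0 with the handle up, 0.020 when the die has landed on the card (first stop). A light return spring: about 2.5 N on the handle at the start to 5.5 N at the end of the stroke. The handle goes down with it.
- stamp_handle (a joint): Firm stroke of the stamp (m), the squeeze of the cushion between handle and die: 0 until the first stop, then to 0.004 at the second stop, where it is solid. It starts at about 8.5 N on the handle and reaches 12.5 N at 0.0025 and 15.5 N at 0.004. The handle is 24 mm lower at the second stop than when up, and springs back by itself.
- empty_box: The empty printed box on the job card, a rectangle of dark lines 66 mm (its y) by 44 mm (its x), origin at its centre on the card's surface, which is 4 mm above the table; z up. It is either the left or the right one of the two boxes side by side (centres 72 mm apart) at the end of the card away from the clip.
- stamped_box: The other printed box, same size, already filled with a stamp print; origin at its centre. Not to be stamped.
- clipboard: Brown clipboard, 225 mm (x) by 160 mm (y), with the white A5 job card; it does not move. Origin at the centre of its underside, card surface 4 mm above. A steel clip up to 22 mm high lies across its +x end; the two boxes' centres are 68 mm towards -x from the origin and 36 mm to either side in y. A small loose plate lies on the card.
- tray: Black two-bay stamp tray, 70 mm (x) by 172 mm (y), 14 mm high, walls 4 mm, a divider across its middle; it does not move. Origin at the centre of its underside, inner floor 4 mm above. Each bay is 62 mm (x) by 80 mm (y) inside, centred 42 mm from the origin to +y or -y. One bay holds the rectangular stamp, the other the round one.
- round_stamp_mid (a point): Bystander: round stamp, 46 mm across and 86 mm high, standing in the other bay; this point is on its axis, half-way up (43 mm).
- sample_plate: Bystander: small aluminium nameplate 60 x 40 x 1.5 mm lying on the card, origin at the centre of its underside.
- screwdriver: Bystander: screwdriver 170 mm long lying on the table between tray and clipboard, along x; origin about its middle.
- caliper: Bystander: caliper 210 mm long lying at the back of the table; origin at the middle of its beam.
- wire_reel: Bystander: reel of wire, 60 mm across, 48 mm high, at the back; origin at the centre of its underside.
- bottle: Bystander: white bottle, 54 mm across, 130 mm high, at the back; origin at the centre of its underside.
- mouse: Bystander: computer mouse on a mat at the robot's right; origin at the centre of its underside.
- stamp: The rectangular stamp's lower frame (dark steel), same origin and axes as stamp_foot: a foot 62 x 42 mm and 6 mm high with an upright cheek 48 mm high at each y end. Front and back (x) are open, so fingers gripping the handle there stay clear of the frame through the whole stroke.

How it is judged (in metres and radians):
On the way, in this order (a step that is already met when the one before it is completed fails the run):
1. stamp flat on the card in the empty box (within 9 mm of centre and 0.2 rad of square), handle pressed to the second stop (2.5 mm or more of the firm stroke) for 0.2 s (value of joint stamp_carriage above 0.018 m and value of joint stamp_handle above 0.0025 m and horizontal distance between stamp_foot and empty_box below 0.009 m and angle between the y axis of stamp_foot and the y axis of empty_box, either way round below 0.2 rad and z of stamp_foot in the frame of empty_box below 0.0025 m and angle between stamp_foot's own z axis and vertical below 0.06 rad), for 0.2 s.
2. the handle is let up again (soft stroke under 2.5 mm) (value of joint stamp_carriage below 0.0025 m and value of joint stamp_handle below 0.001 m), for 0.1 s.
At the end, for the whole second after the job is handed in: The rectangular stamp stands upright (within 0.06 rad) and at rest on the floor of the bay it came from (within 25 mm of where it stood, its foot no more than 3 mm off the bay's floor), its handle fully up (within 2.5 mm), released (all of step 2 and distance of stamp_foot from where it was at the start of the episode below 0.025 m and z of stamp_foot in the frame of tray below 0.007 m and angle between stamp_foot's own z axis and vertical below 0.06 rad and linear speed of stamp below 0.02 m/s); the robot touches nothing.
It fails at once if outside its tray the stamp is pressed beyond its first stop anywhere but on the card in the empty box (over 13 mm off its centre) (value of joint stamp_carriage above 0.017 m and value of joint stamp_handle above 0.0015 m and distance of stamp_foot from where it was at the start of the episode above 0.035 m and (horizontal distance between stamp_foot and empty_box above 0.013 m or z of stamp_foot in the frame of empty_box above 0.008 m)).
It fails at once if the round stamp is tipped over (angle between round_stamp_mid's own z axis and vertical above 0.5 rad).
It fails at once if another thing (round stamp, sample plate, screwdriver, caliper, reel, bottle, mouse) is moved by more than 30 mm (distance of any of round_stamp_mid, sample_plate, screwdriver, caliper, wire_reel, bottle, mouse from where it was at the start of the episode above 0.03 m).
It also fails if it takes over 48 s, if anything falls off the work surface, if the arm or the gripper's body presses on something with over 40 N, if the wrist force passes 120 N, or if a joint passes its speed limit or range.

## Working session

There is one attempt and no reset: what is moved stays moved. The work goes in short steps, Python scripts to look and compute and a shell command to move; the robot and the scene stay as the last step left them, time stands still between calls to the robot, and variables do not carry over. Pictures are saved under pics/ and viewed, at most 10 in all, crops included, and the job is handed in when it is done.

```bash
ls; mkdir -p pics; python3 - <<'E'
from bench import r
import cv2
for n in("scene","top"):
    cv2.imwrite(f"pics/{n}0.png",cv2.cvtColor(r.snapshot(n),cv2.COLOR_RGB2BGR)); print(n,r.camera_params(n))
print(r.sense(),r.tcp_to_grasp)
E
```

```text
pics
scene {'fx': 366.2659712136789, 'fy': 366.2659712136789, 'cx': 252.0276156376408, 'cy': 191.2468148096916, 'R': array([[-0.82654268,  0.56276923, -0.01086255],
       [ 0.47036205,  0.67996633, -0.56249919],
       [-0.30917107, -0.47003892, -0.82672648]]), 't': array([ 587.00487869, -150.69587353, 1403.91206801])}
top {'fx': 367.25778566060876, 'fy': 367.25778566060876, 'cx': 255.9948620747862, 'cy': 192.80254642774315, 'R': array([[ 0.0203519 , -0.99974383,  0.00990286],
       [-0.98231821, -0.02183899, -0.18594083],
       [ 0.18610946, -0.00594351, -0.98251104]]), 't': array([-153.06436081,  637.35453506,  943.52391281])}
{'time': 0.1, 'joint_pos': array([-6.85485630e+01,  7.51135490e+00,  8.53221866e+01, -1.27489946e-03,
        8.72630411e+01, -4.89132654e+00]), 'qd': array([ 0.03830182, -0.03590798, -0.12723795,  0.08880662, -0.00648372,
        0.10348209]), 'joint_efforts': array([ 2.98145780e-03, -5.70949388e+01, -5.01942337e+01, -4.91044739e-05,
        8.21196969e-03,  1.01693178e-05]), 'tool_pos': array([ 266.09055673, -537.21437682,  230.35153939]), 'tcp_rot': array([-1.79903661e+02, -6.96651246e-03,  2.63428196e+01]), 'ft_force': array([-0.78908703, -1.08525078,  0.02553238]), 'wrist_torque': array([-0.05722825,  0.04131327, -0.06630382]), 'grip_force': 0.0, 'finger_gap': 85.94734868500139} 18.700000000000003
```

View pics/scene0.png

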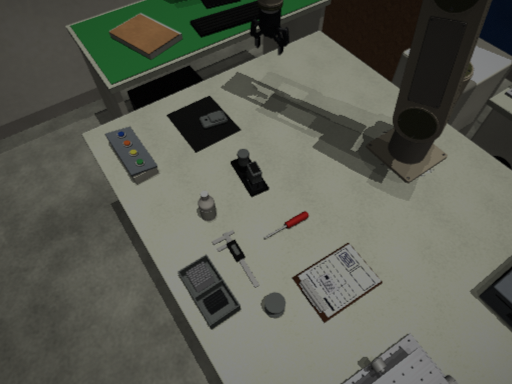

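View pics/top0.png

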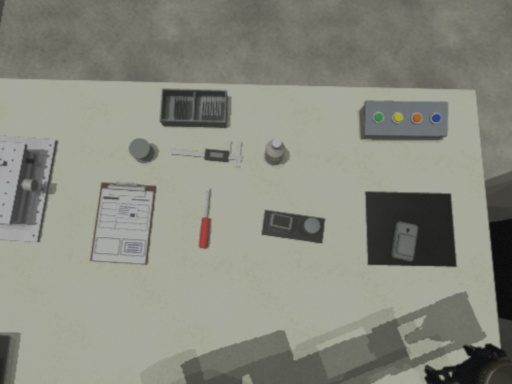

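The top view shows the tray at about (293,226), with the rectangular stamp on its left at (281,221) and the round one on its right at (312,226). The clipboard is at (123,224), with the empty box near (107,246) and the printed box near (132,247). I'll enlarge these next.

```bash
python3 - <<'E'
import cv2,numpy as np
t=cv2.imread('pics/top0.png');s=cv2.imread('pics/scene0.png')
f=lambda i,x,y,w,h,k:cv2.resize(i[y:y+h,x:x+w],None,fx=k,fy=k,interpolation=cv2.INTER_CUBIC)
A=f(t,255,200,80,50,5);B=f(t,85,180,80,90,5)[-300:];C=f(s,225,140,50,60,5);D=f(s,290,240,100,60,4)
o=np.zeros((600,800,3),np.uint8)
o[:250,:400]=A;o[250:550,:400]=B;o[:300,400:650]=C;o[300:540,400:800]=D
cv2.imwrite('pics/crop.png',o)
E
```

```text
(no output)
```

View pics/crop.png

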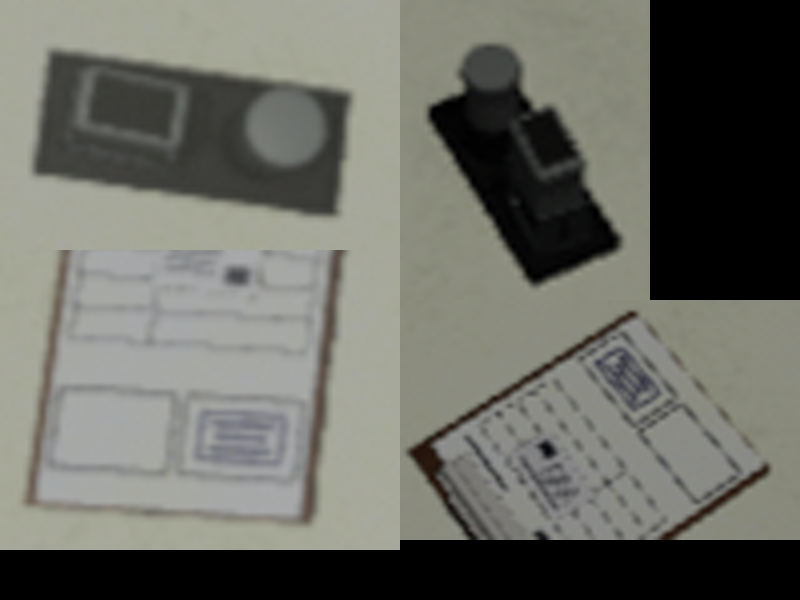

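Crops: the shell top is a light ring round a dark pad, centred near (281.5,221) in top and (255.5,169) in scene. The empty box interior is near (107.5,246.5) in top and (362.5,278) in scene. Next I'll measure by masks and triangulate.

```bash
cat > v.py <<'E'
import cv2,numpy as np
from bench import r
P={n:r.camera_params(n) for n in("scene","top")}
def ray(n,uv):
    p=P[n];d=p["R"].T@np.array([(uv[0]-p["cx"])/p["fx"],(uv[1]-p["cy"])/p["fy"],1]);return -p["R"].T@p["t"],d/np.linalg.norm(d)
def plane(n,uv,z): c,d=ray(n,uv);return c+d*(z-c[2])/d[2]
def tri(a,b):
    (c1,d1),(c2,d2)=ray("top",a),ray("scene",b)
    s=np.linalg.lstsq(np.c_[d1,-d2],c2-c1,rcond=None)[0];p,q=c1+s[0]*d1,c2+s[1]*d2
    return (p+q)/2,np.linalg.norm(p-q)
def comp(img,seed,lo,hi,win=40,k=6):
    """component of gray in [lo,hi] containing seed -> centroid, minAreaRect corners, area (original px)"""
    x0,y0=int(seed[0])-win,int(seed[1])-win;x0=max(x0,0);y0=max(y0,0)
    g=cv2.cvtColor(img[y0:y0+2*win,x0:x0+2*win],cv2.COLOR_BGR2GRAY)
    g=cv2.resize(g,None,fx=k,fy=k,interpolation=cv2.INTER_CUBIC)
    n,l,st,ce=cv2.connectedComponentsWithStats(cv2.inRange(g,lo,hi),connectivity=4)
    q=l[int((seed[1]-y0+.5)*k),int((seed[0]-x0+.5)*k)]
    if q==0: return "seed off",g[int((seed[1]-y0+.5)*k),int((seed[0]-x0+.5)*k)]
    m=(l==q).astype(np.uint8);c=max(cv2.findContours(m,0,2)[0],key=cv2.contourArea)
    M=cv2.moments(c);o=np.array([x0,y0])
    cen=np.array([M['m10'],M['m01']])/M['m00']
    return (cen+.5)/k-.5+o,(cv2.boxPoints(cv2.minAreaRect(c))+.5)/k-.5+o,M['m00']/k/k
E
python3 - <<'E'
from v import *
np.set_printoptions(precision=1,suppress=True)
t=cv2.imread('pics/top0.png');s=cv2.imread('pics/scene0.png')
def both(name,st,lt,ss,ls,z,):
    a=comp(t,st,*lt);b=comp(s,ss,*ls)
    print(name,'\n top',a[0],a[-1],'scene',b[0],b[-1])
    if isinstance(a[0],str) or isinstance(b[0],str): return
    print(' tri',*tri(a[0],b[0]))
    for n,c in(('top',a),('scene',b)):
        X=np.array([plane(n,p,z)[:2] for p in c[1]]);e=np.diff(np.r_[X,X[:1]],axis=0)
        print(' ',n,plane(n,c[0],z),'sides',np.linalg.norm(e,axis=1),'ang',np.degrees(np.arctan2(e[:,1],e[:,0])))
both('pad',(281,221),(0,68),(254.5,166),(0,50),96)
both('box',(108,246),(150,255),(362.5,278),(130,255),4)
both('tray',(296,226),(0,110),(240,177),(0,60),14)
for n,im,q in(('t',t,(281,221)),('s',s,(255,168))):
    g=cv2.cvtColor(im,cv2.COLOR_BGR2GRAY);print(g[int(q[1])-9:q[1]+10,int(q[0])-13:q[0]+14])
g=cv2.cvtColor(t,cv2.COLOR_BGR2GRAY);print(g[236:256,93:124])
E
```

```text
pad 
 top [281.  220.8] 132.15277777777777 scene [249.4 175.3] 774.4722222222222
 tri [ 570.1 -212.8   49.6] 9.925885542691748
  top [ 561.2 -205.8   96. ] sides [23.9 41.4 23.8 41.2] ang [ -11.7 -101.3  167.8   78.7]
  scene [ 592.1 -187.4   96. ] sides [ 81.8 181.3  75.3 176.4] ang [-175.6   81.     1.7  -97.2]
box 
 top [107.1 245.6] 313.36111111111114 scene [361.9 277.8] 224.31944444444446
 tri [491.2 274.4   4.3] 0.6470366176110952
  top [491.4 274.3   4. ] sides [41.8 65.  41.8 64.5] ang [   1.9  -92.7 -178.8   87.3]
  scene [490.7 274.6   4. ] sides [40.1 64.  39.  63.2] ang [-176.7   87.3    2.2  -91.8]
tray 
 top [293.1 226.2] 1504.388888888889 scene [249.4 175.1] 802.1805555555555
 tri [ 555.8 -246.2    4.9] 2.7304401570248102
  top [ 555.9 -246.1   14. ] sides [ 72.1 174.   72.  171.7] ang [ -7.2 -97.  171.   83. ]
  scene [ 558.6 -239.4   14. ] sides [ 90.  202.7  82.6 197.1] ang [-175.4   81.1    1.8  -97. ]
[[ 64  64  63  63  67  69  70  74  76  77  82  93  99 108 114 116 118 126
  137 144 153 160 160 162 162 162 162]
 [ 65  64  67  70  79  86  86  83  78  69  67  66  6
[... 6011 characters left out ...]
  167 168 167 167 167 167 165 142 141 144 147 165 154]
 [135 142 145 163 165 167 167 167 167 167 167 167 168 168 167 167 167 168
  167 167 167 167 167 166 164 145 142 142 144 163 154]
 [141 140 134 149 152 157 164 164 164 164 164 164 164 165 164 164 165 166
  165 165 167 167 167 167 159 145 148 144 146 164 163]
 [148 150 140 143 139 138 140 138 138 141 141 140 137 139 141 141 146 151
  150 152 158 164 164 163 151 141 148 144 150 163 164]
 [154 162 159 159 156 155 154 153 152 153 154 153 153 153 152 146 142 144
  145 145 142 141 141 137 133 144 156 143 134 141 141]
 [161 167 166 166 166 166 166 166 166 166 166 165 166 166 165 161 159 159
  159 159 157 154 153 153 152 158 164 158 152 154 154]]
```

```bash
python3 - <<'E'
from v import *
np.set_printoptions(precision=1,suppress=True)
t=cv2.imread('pics/top0.png');s=cv2.imread('pics/scene0.png')
for h,hs in((75,20),(78,24),(72,28)):
    a=comp(t,(281,221),0,h);b=comp(s,(254,166),0,hs)
    print(a[0],a[2],b[0],b[2],tri(a[0],b[0]))
    for n,c in(('top',a),('scene',b)):
        X=np.array([plane(n,p,94)[:2] for p in c[1]]);e=np.diff(np.r_[X,X[:1]],axis=0)
        print(' ',n,plane(n,c[0],94),np.linalg.norm(e,axis=1),np.degrees(np.arctan2(e[:,1],e[:,0])))
# round stamp top + tray, clipboard
a=comp(t,(312,225.5),85,140);print('round',a[0],a[2],plane('top',a[0],90))
E
```

```text
[281.  220.7] 149.04166666666666 [254.  167.3] 55.611111111111114 (array([ 561.1, -205.7,   97.6]), np.float64(0.3087624032908233))
  top [ 561.7 -206.    94. ] [26.1 43.  26.  42.8] [ -11.6 -101.2  167.9   78.8]
  scene [ 559.5 -207.8   94. ] [23.9 43.3 23.4 43. ] [ 178.    76.8   -2.6 -102.6]
[281.1 220.6] 155.58333333333334 [253.9 167.3] 60.56944444444445 (array([ 561.3, -205.7,   97.6]), np.float64(0.3278044362018625))
  top [ 561.8 -206.1   94. ] [27.1 43.6 27.  43.4] [ -11.9 -101.5  167.7   78.6]
  scene [ 559.6 -207.9   94. ] [25.  45.  24.5 44.6] [ 179.7   78.1   -0.9 -101.3]
[281.  220.7] 142.06944444444443 [253.9 167.3] 64.63888888888889 (array([ 561.2, -205.7,   97.3]), np.float64(0.088976734258386))
  top [ 561.6 -206.    94. ] [25.2 42.4 25.1 42.2] [ -11.9 -101.5  167.7   78.6]
  scene [ 559.7 -207.8   94. ] [26.  46.4 25.5 46. ] [-178.6   79.3    0.7 -100.1]
round [308.1 225.4] 314.63888888888886 [ 551.3 -277.1   90. ]
```

Both views agree. The stamp is at (561.3,-205.8) with its top at z≈97 and its y axis at 78.6°. The empty box is at (491.2,274.4), z≈4, with its y axis at 87.3°. I'll rotate the wrist, which gives yaw +52.3, i.e. turn -52.3 about tool z.

```bash
cat > go.py <<'E'
import sys,numpy as np
from bench import r
# go.py x y z yaw : remaining shift in tool axes (m) and turn (deg)
x,y,z,w=map(float,sys.argv[1:5]);s=r.sense();R=np.radians(s["tcp_rot"])
from scipy.spatial.transform import Rotation as Ro
M=Ro.from_euler('xyz',R).as_matrix();d=M.T@(np.array([x,y,z])-s["tool_pos"])
print("shift",np.round(d/1000,4),"turn",round(s["tcp_rot"][2]-w,2),"tcp",np.round(s["tool_pos"],1),"rot",np.round(s["tcp_rot"],2),"F",np.round(s["ft_force"],1),"gap",round(s["finger_gap"],1),"grip",round(s["grip_force"],1),"t",s["time"])
E
python3 -m handwheel '[[0,0,0,-7.47],[0,0,0,-7.47],[0,0,0,-7.47],[0,0,0,-7.47],[0,0,0,-7.47],[0,0,0,-7.47],[0,0,0,-7.47],[0,0,0,0]]' 0.085 70; python3 go.py 561.3 -205.8 180 78.6
```

```text
time: 0.9
tool_pos: [266.2, -537.4, 230.7]
tcp_rot: [-180.0, -0.0, 78.8]
ft_force: [0.3, 0.0, 0.2]
finger_gap: 84.6
grip_force: 0.0
shift [0.3827 0.2248 0.0509] turn 0.16 tcp [ 266.2 -537.4  230.7] rot [-1.7997e+02 -5.0000e-02  7.8760e+01] F [0.3 0.  0.2] gap 84.6 grip 0.0 t 0.9
```

```bash
python3 -m handwheel '[[0.015,0.009,0,0],[0.03,0.018,0,0],[0.03,0.018,0,0],[0.03,0.018,0,0],[0.03,0.018,0,0],[0.03,0.018,0,0],[0.03,0.018,0,0],[0.03,0.018,0,0],[0.03,0.018,0,0],[0.03,0.018,0,0]]' >/dev/null; python3 -m handwheel '[[0.03,0.018,0,0],[0.03,0.018,0,0],[0.02,0.01,0.01,0],[0.01,0.005,0.01,0],[0.005,0,0.01,0],[0,0,0.005,0],[0,0,0,0],[0,0,0,0]]'; python3 go.py 561.3 -205.8 180 78.6
```

```text
time: 2.7
tool_pos: [558.2, -209.8, 196.4]
tcp_rot: [-180.0, 0.0, 78.5]
ft_force: [-0.7, 0.1, -0.2]
finger_gap: 85.0
grip_force: 0.0
shift [0.0046 0.0022 0.0164] turn -0.06 tcp [ 558.2 -209.8  196.4] rot [-1.7999e+02  1.0000e-02  7.8540e+01] F [-0.7  0.1 -0.2] gap 85.0 grip 0.0 t 2.7
```

```bash
python3 -m handwheel '[[0.0046,0.0022,0.016,0],[0,0,0.02,0],[0,0,0.02,0],[0,0,0.02,0],[0,0,0.02,0],[0,0,0.015,0],[0,0,0.012,0],[0,0,0.008,0],[0,0,0.005,0],[0,0,0,0]]' ; python3 go.py 561.3 -205.8 60 78.6
```

```text
time: 3.7
tool_pos: [561.7, -204.8, 59.9]
tcp_rot: [-180.0, -0.0, 78.6]
ft_force: [0.1, -0.6, -0.3]
finger_gap: 85.2
grip_force: 0.0
shift [-0.0011 -0.0002 -0.0001] turn 0.03 tcp [ 561.7 -204.8   59.9] rot [-1.7997e+02 -1.0000e-02  7.8630e+01] F [ 0.1 -0.6 -0.3] gap 85.2 grip 0.0 t 3.7
```

```bash
python3 - <<'E'
from v import *
t=cv2.cvtColor(r.snapshot("top"),cv2.COLOR_RGB2BGR);s=cv2.cvtColor(r.snapshot("scene"),cv2.COLOR_RGB2BGR)
f=lambda i,x,y,w,h,k:cv2.resize(i[y:y+h,x:x+w],None,fx=k,fy=k,interpolation=cv2.INTER_CUBIC)
cv2.imwrite('pics/g1.png',np.hstack([f(t,235,175,100,100,4),f(s,205,110,100,100,4)]))
E
```

```text
(no output)
```

View pics/g1.png

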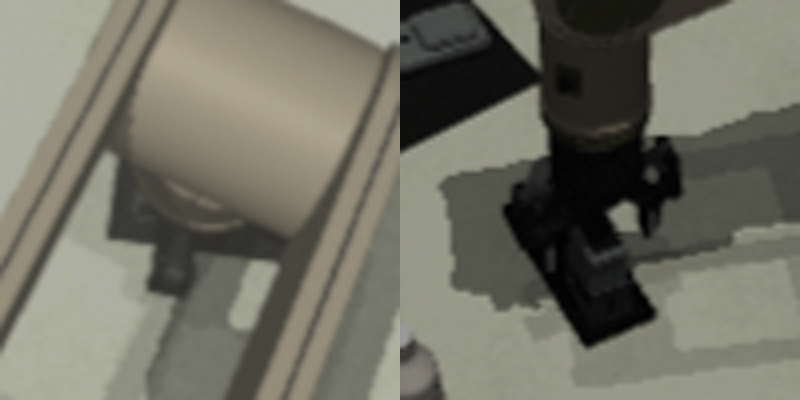

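The scene crop shows the stamp between the open fingers and the gripper body clear of the round stamp. Closing.

```bash
python3 -m handwheel '[[0,0,0,0],[0,0,0,0],[0,0,0,0],[0,0,0,0],[0,0,0,0],[0,0,0,0],[0,0,0,0],[0,0,0,0]]' 0.02 70; python3 go.py 561.3 -205.8 60 78.6
```

```text
time: 4.6
tool_pos: [562.0, -204.9, 60.4]
tcp_rot: [180.0, 0.0, 78.6]
ft_force: [0.2, -0.3, 3.0]
finger_gap: 35.2
grip_force: 72.9
shift [-0.0011 -0.0005  0.0004] turn 0.03 tcp [ 562.  -204.9   60.4] rot [179.98   0.    78.63] F [ 0.2 -0.3  3. ] gap 35.2 grip 72.9 t 4.6
```

```bash
python3 -m handwheel '[[0,0,-0.005,0],[0,0,-0.01,0],[0,0,-0.01,0],[0,0,-0.015,0],[0,0,-0.015,0],[0,0,-0.015,0],[0,0,-0.01,0],[0,0,-0.005,0],[0,0,0,0],[0,0,0,0]]'; python3 - <<'E'
from v import *
s=cv2.cvtColor(r.snapshot("scene"),cv2.COLOR_RGB2BGR);t=cv2.cvtColor(r.snapshot("top"),cv2.COLOR_RGB2BGR)
f=lambda i,x,y,w,h,k:cv2.resize(i[y:y+h,x:x+w],None,fx=k,fy=k,interpolation=cv2.INTER_CUBIC)
cv2.imwrite('pics/g2.png',np.hstack([f(t,235,175,100,100,4),f(s,205,110,100,100,4)]))
E
python3 go.py 491.2 274.4 145 87.3
```

```text
time: 5.6
tool_pos: [561.5, -204.6, 144.7]
tcp_rot: [-180.0, -0.0, 78.6]
ft_force: [-0.6, 0.6, -3.8]
finger_gap: 35.4
grip_force: 72.4
shift [ 4.557e-01 -1.631e-01 -3.000e-04] turn -8.67 tcp [ 561.3 -204.6  144.2] rot [-1.799e+02 -2.000e-02  7.863e+01] F [ 0.9 -0.4 -3.3] gap 35.1 grip 72.4 t 5.7
```

View pics/g2.png

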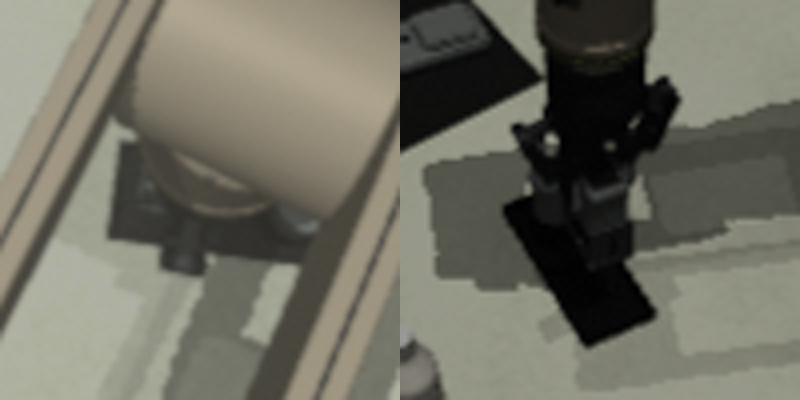

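The stamp hangs upright in the gripper with its tray bay empty, and the force of -3.5 N matches its weight. Now moving over the box.

```bash
python3 -m handwheel '[[0,0,0,-4.3],[0,0,0,-4.4],[0.014,-0.003,0,0],[0.028,-0.0054,0,0],[0.028,-0.0054,0,0],[0.028,-0.0054,0,0],[0.028,-0.0054,0,0],[0.028,-0.0054,0,0],[0.028,-0.0054,0,0],[0.028,-0.0054,0,0]]' >/dev/null; python3 -m handwheel '[[0.028,-0.0054,0,0],[0.028,-0.0054,0,0],[0.028,-0.0054,0,0],[0.028,-0.0054,0,0],[0.028,-0.0054,0,0],[0.028,-0.0054,0,0],[0.028,-0.0054,0,0],[0.028,-0.0054,0,0],[0.02,-0.004,0,0],[0.01,-0.002,0,0]]' >/dev/null;python3 -m handwheel '[[0.005,-0.001,0,0],[0,0,0,0],[0,0,0,0]]'; python3 go.py 491.2 275.4 75 87.3
```

```text
time: 8.0
tool_pos: [492.9, 267.1, 145.1]
tcp_rot: [-180.0, 0.0, 87.3]
ft_force: [0.2, -0.0, -4.4]
finger_gap: 35.1
grip_force: 72.3
shift [ 0.0082 -0.002   0.0701] turn -0.01 tcp [492.9 267.1 145.1] rot [-1.7999e+02  3.0000e-02  8.7290e+01] F [ 0.2 -0.  -4.4] gap 35.1 grip 72.3 t 8.0
```

```bash
python3 -m handwheel '[[0.0082,-0.002,0.01,0],[0,0,0.015,0],[0,0,0.015,0],[0,0,0.015,0],[0,0,0.01,0],[0,0,0.005,0],[0,0,0,0],[0,0,0,0]]'; python3 go.py 491.2 275.4 60 87.3; python3 - <<'E'
from v import *
s=cv2.cvtColor(r.snapshot("scene"),cv2.COLOR_RGB2BGR);t=cv2.cvtColor(r.snapshot("top"),cv2.COLOR_RGB2BGR)
cv2.imwrite('pics/s3.png',s);cv2.imwrite('pics/t3.png',t)
f=lambda i,x,y,w,h,k:cv2.resize(i[y:y+h,x:x+w],None,fx=k,fy=k,interpolation=cv2.INTER_CUBIC)
cv2.imwrite('pics/g3.png',np.hstack([f(t,75,190,80,80,5),f(s,320,215,80,80,5)]))
E
```

```text
time: 8.8
tool_pos: [491.6, 276.4, 75.7]
tcp_rot: [180.0, -0.0, 87.3]
ft_force: [-0.1, -0.7, -3.0]
finger_gap: 35.0
grip_force: 72.4
shift [-0.001  -0.0003  0.0157] turn 0.03 tcp [491.6 276.4  75.7] rot [ 1.7997e+02 -2.0000e-02  8.7330e+01] F [-0.1 -0.7 -3. ] gap 35.0 grip 72.4 t 8.8
```

View pics/g3.png

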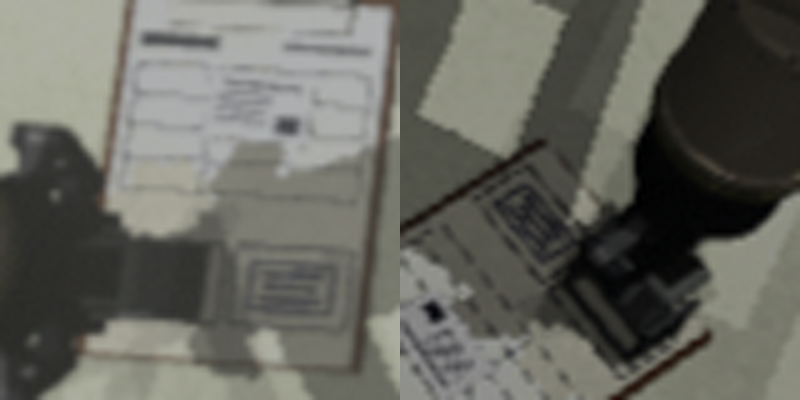

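The scene crop shows the foot, corners near (568,285), (620,360) and (705,290), sitting inside the empty box's place with the printed box clear beside it. Lowering to touch.

```bash
python3 -m handwheel '[[-0.001,-0.0003,0.004,0],[0,0,0.004,0],[0,0,0.003,0],[0,0,0.002,0],[0,0,0,0],[0,0,0,0]]'; python3 -m handwheel '[[0,0,0.002,0],[0,0,0.002,0],[0,0,0,0],[0,0,0,0]]';python3 go.py 491.2 275.4 60 87.3; python3 - <<'E'
from v import *
s=cv2.cvtColor(r.snapshot("scene"),cv2.COLOR_RGB2BGR);t=cv2.cvtColor(r.snapshot("top"),cv2.COLOR_RGB2BGR)
# expected box / foot corners, drawn for comparison
def pr(n,X):
    p=P[n];c=p["R"]@X+p["t"];return (p["fx"]*c[0]/c[2]+p["cx"],p["fy"]*c[1]/c[2]+p["cy"])
a=np.radians(-2.7);B=np.array([491.2,274.4,4])
f=lambda i,x,y,w,h,k:cv2.resize(i[y:y+h,x:x+w],None,fx=k,fy=k,interpolation=cv2.INTER_CUBIC)
o=[]
for n,im,x,y in(("top",t,85,220),("scene",s,335,250)):
    c=f(im,x,y,50,50,8)
    for sx in(-1,1):
        for sy in(-1,1):
            d=np.array([22*sx*np.cos(a)-33*sy*np.sin(a),22*sx*np.sin(a)+33*sy*np.cos(a),0])
            u,v=pr(n,B+d);cv2.circle(c,(int((u-x+.5)*8),int((v-y+.5)*8)),3,(0,0,255),-1)
    o.append(c)
cv2.imwrite('pics/g4.png',np.hstack(o))
E
```

```text
time: 9.5
tool_pos: [490.8, 275.2, 62.2]
tcp_rot: [-180.0, 0.0, 87.3]
ft_force: [-0.1, -0.2, -3.5]
finger_gap: 35.2
grip_force: 72.4
time: 9.9
tool_pos: [491.2, 275.4, 58.9]
tcp_rot: [180.0, -0.0, 87.3]
ft_force: [-0.8, 0.1, 2.9]
finger_gap: 35.2
grip_force: 73.1
shift [-0.     -0.     -0.0011] turn 0.03 tcp [491.2 275.4  58.9] rot [ 1.7995e+02 -3.0000e-02  8.7330e+01] F [-0.8  0.1  2.9] gap 35.2 grip 73.1 t 9.9
```

View pics/g4.png

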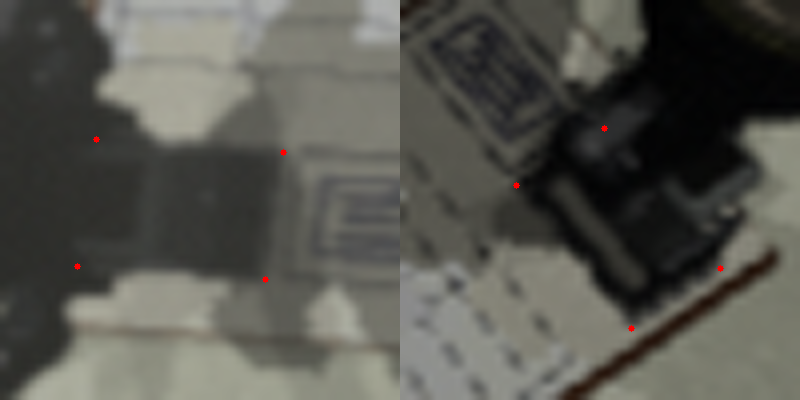

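The foot sits within the box corners (red dots) in both views, and contact came at TCP z≈60. Pressing.

```bash
python3 -m handwheel '[[0,0,0.004,0],[0,0,0.004,0],[0,0,0.004,0],[0,0,0.004,0],[0,0,0.002,0],[0,0,0,0]]' | grep -E 'tool_pos|ft_f|gap'; python3 -m handwheel '[[0,0,0.002,0],[0,0,0,0],[0,0,0,0]]'| grep -E 'tool_pos|ft_f'; python3 -m handwheel '[[0,0,0.001,0],[0,0,0,0],[0,0,0,0]]'| grep -E 'tool_pos|ft_f'; python3 -m handwheel '[[0,0,0.001,0],[0,0,0,0],[0,0,0,0]]'| grep -E 'tool_pos|ft_f'
```

```text
tool_pos: [491.3, 275.5, 40.5]
ft_force: [-1.3, 0.3, 9.1]
finger_gap: 35.1
tool_pos: [491.4, 275.5, 39.1]
ft_force: [-1.9, -1.5, 10.8]
tool_pos: [491.4, 275.5, 38.3]
ft_force: [-1.6, -1.3, 11.8]
tool_pos: [491.4, 275.5, 37.5]
ft_force: [-3.5, -0.8, 13.6]
```

```bash
python3 -m handwheel '[[0,0,0.001,0],[0,0,0,0],[0,0,0,0]]' | grep -E 'tool_pos|ft_f|gap'; python3 -m handwheel '[[0,0,0.001,0],[0,0,0,0],[0,0,0,0]]'| grep -E 'tool_pos|ft_f'; python3 -m handwheel '[[0,0,0.001,0],[0,0,0,0],[0,0,0,0],[0,0,0,0]]'| grep -E 'tool_pos|ft_f|time'
```

```text
tool_pos: [491.5, 275.6, 36.8]
ft_force: [-4.8, -2.5, 16.0]
finger_gap: 34.9
tool_pos: [491.6, 275.7, 36.7]
ft_force: [-7.5, -3.0, 24.7]
time: 12.5
tool_pos: [491.6, 275.7, 36.6]
ft_force: [-11.3, -4.8, 33.3]
```

The force jumps at z=36.7, so the second stop is reached, and it was held about 0.6 s. Releasing upwards and lifting clear.

```bash
python3 -m handwheel '[[0,0,0,0],[0,0,-0.003,0],[0,0,-0.005,0],[0,0,-0.005,0],[0,0,-0.005,0],[0,0,-0.005,0],[0,0,-0.003,0],[0,0,0,0],[0,0,0,0]]';python3 -m handwheel '[[0,0,-0.003,0],[0,0,-0.005,0],[0,0,-0.01,0],[0,0,-0.015,0],[0,0,-0.02,0],[0,0,-0.02,0],[0,0,-0.01,0],[0,0,-0.005,0],[0,0,0,0],[0,0,0,0]]'; python3 - <<'E'
from v import *
t=cv2.cvtColor(r.snapshot("top"),cv2.COLOR_RGB2BGR);s=cv2.cvtColor(r.snapshot("scene"),cv2.COLOR_RGB2BGR)
f=lambda i,x,y,w,h,k:cv2.resize(i[y:y+h,x:x+w],None,fx=k,fy=k,interpolation=cv2.INTER_CUBIC)
cv2.imwrite('pics/g5.png',np.hstack([f(t,75,190,80,80,5),f(s,320,215,80,80,5)]))
E
python3 go.py 562 -204.9 145 78.6
```

```text
time: 13.4
tool_pos: [491.1, 275.3, 59.3]
tcp_rot: [180.0, -0.0, 87.3]
ft_force: [3.3, 0.6, 3.4]
finger_gap: 35.2
grip_force: 73.1
time: 14.4
tool_pos: [490.2, 275.0, 146.4]
tcp_rot: [-179.9, 0.0, 87.3]
ft_force: [-0.4, -1.2, -3.8]
finger_gap: 35.0
grip_force: 72.4
shift [-0.4759  0.0942  0.0013] turn 8.73 tcp [490.1 274.9 146. ] rot [-1.7989e+02  6.0000e-02  8.7330e+01] F [-0.3  0.9 -3.7] gap 35.3 grip 72.4 t 14.5
```

View pics/g5.png

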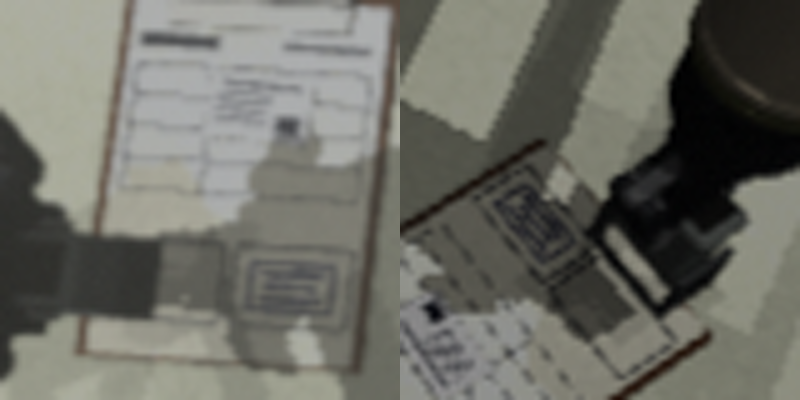

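The box is still mostly hidden by the stamp, so I'll check the print from farther along. Returning to the tray.

```bash
python3 -m handwheel '[[-0.014,0.003,0,0],[-0.028,0.0055,0,0],[-0.028,0.0055,0,0],[-0.028,0.0055,0,0],[-0.028,0.0055,0,0],[-0.028,0.0055,0,0],[-0.028,0.0055,0,0],[-0.028,0.0055,0,0],[-0.028,0.0055,0,0],[-0.028,0.0055,0,0]]' >/dev/null; python3 -m handwheel '[[-0.028,0.0055,0,0],[-0.028,0.0055,0,0],[-0.028,0.0055,0,0],[-0.028,0.0055,0,0],[-0.028,0.0055,0,0],[-0.028,0.0055,0,0],[-0.02,0.005,0,0],[-0.01,0.002,0,0],[0,0,0,4.35],[0,0,0,4.4]]' >/dev/null;python3 -m handwheel '[[0,0,0,0],[0,0,0,0]]'; python3 go.py 562 -204.9 61 78.6; python3 - <<'E'
from v import *
t=cv2.cvtColor(r.snapshot("top"),cv2.COLOR_RGB2BGR);s=cv2.cvtColor(r.snapshot("scene"),cv2.COLOR_RGB2BGR)
f=lambda i,x,y,w,h,k:cv2.resize(i[y:y+h,x:x+w],None,fx=k,fy=k,interpolation=cv2.INTER_CUBIC)
cv2.imwrite('pics/g6.png',np.hstack([f(t,75,190,80,80,5),f(s,215,130,80,80,5)]))
E
```

```text
time: 16.7
tool_pos: [561.5, -192.1, 147.1]
tcp_rot: [-180.0, -0.0, 78.7]
ft_force: [0.1, -1.2, -3.0]
finger_gap: 34.8
grip_force: 72.3
shift [-0.0125  0.003   0.0861] turn 0.14 tcp [ 561.5 -192.1  147.1] rot [-1.7997e+02 -2.0000e-02  7.8740e+01] F [ 0.1 -1.2 -3. ] gap 34.8 grip 72.3 t 16.7
```

View pics/g6.png

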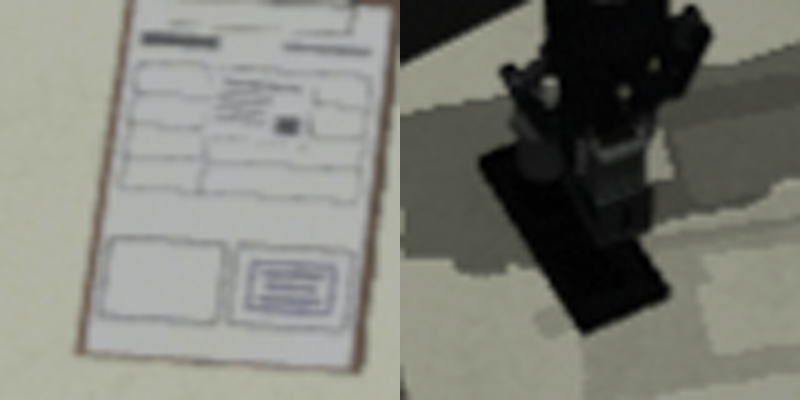

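The empty box shows no drawn print. The readings, though, match the given stroke exactly: 24 mm of travel, 9 N rising to 16 N, then solid. So I take it that the picture doesn't draw prints. The stamp hangs over its bay. Lowering.

```bash
python3 -m handwheel '[[-0.0065,0.0015,0,0.1],[-0.006,0.0015,0,0],[0,0,0.015,0],[0,0,0.02,0],[0,0,0.015,0],[0,0,0.01,0],[0,0,0.008,0],[0,0,0.004,0],[0,0,0,0],[0,0,0,0]]'; python3 go.py 562 -204.9 60.5 78.6
```

```text
time: 17.8
tool_pos: [562.6, -205.6, 76.0]
tcp_rot: [179.9, 0.0, 78.5]
ft_force: [0.1, 1.2, -2.8]
finger_gap: 35.1
grip_force: 72.4
shift [ 0.0006 -0.0008  0.0155] turn -0.11 tcp [ 562.6 -205.6   76. ] rot [1.7994e+02 1.0000e-02 7.8490e+01] F [ 0.1  1.2 -2.8] gap 35.1 grip 72.4 t 17.8
```

```bash
python3 -m handwheel '[[0.0006,-0.0008,0.003,0],[0,0,0.003,0],[0,0,0.003,0],[0,0,0.003,0],[0,0,0.002,0],[0,0,0.001,0],[0,0,0.0005,0],[0,0,0,0],[0,0,0,0]]'; python3 go.py 562 -204.9 60.2 78.6
```

```text
time: 18.7
tool_pos: [561.5, -204.7, 60.1]
tcp_rot: [180.0, 0.0, 78.5]
ft_force: [-3.6, 1.3, 2.6]
finger_gap: 35.5
grip_force: 73.1
shift [-0.0001  0.0005 -0.0001] turn -0.11 tcp [ 561.5 -204.7   60.1] rot [179.99   0.    78.49] F [-3.6  1.3  2.6] gap 35.5 grip 73.1 t 18.7
```

The stamp has landed. Releasing and lifting.

```bash
python3 -m handwheel '[[0,0,0,0],[0,0,0,0],[0,0,0,0],[0,0,0,0],[0,0,0,0],[0,0,0,0],[0,0,0,0]]' 0.085|grep -E 'gap|grip|ft'; python3 -m handwheel '[[0,0,-0.005,0],[0,0,-0.01,0],[0,0,-0.015,0],[0,0,-0.02,0],[0,0,-0.02,0],[0,0,-0.02,0],[0,0,-0.02,0],[0,0,-0.01,0],[0,0,0,0]]';python3 -m handwheel '[[-0.02,0,0,0],[-0.03,0,0,0],[-0.03,0,0,0],[-0.03,0,0,0],[-0.03,0,0,0],[-0.03,0,0,0],[-0.03,0,0,0],[-0.02,0,0,0],[0,0,0,0],[0,0,0,0]]'; python3 - <<'E'
from v import *
np.set_printoptions(precision=1,suppress=True)
t=cv2.cvtColor(r.snapshot("top"),cv2.COLOR_RGB2BGR);s=cv2.cvtColor(r.snapshot("scene"),cv2.COLOR_RGB2BGR)
f=lambda i,x,y,w,h,k:cv2.resize(i[y:y+h,x:x+w],None,fx=k,fy=k,interpolation=cv2.INTER_CUBIC)
cv2.imwrite('pics/g7.png',np.hstack([f(t,255,185,80,80,5),f(s,215,130,80,80,5)]))
a=comp(t,(281,221),0,72);b=comp(s,(254,166),0,24);print(a[0],a[-1],b[0],b[-1])
try: print(tri(a[0],b[0]))
except Exception as e: print(e)
E
```

```text
ft_force: [1.2, 0.0, -0.7]
finger_gap: 84.7
grip_force: 0.0
time: 20.3
tool_pos: [562.8, -205.3, 182.9]
tcp_rot: [179.7, 0.1, 78.5]
ft_force: [-0.6, 0.1, 0.0]
finger_gap: 84.8
grip_force: 0.0
time: 21.3
tool_pos: [517.3, -419.9, 178.9]
tcp_rot: [-179.9, -0.1, 78.4]
ft_force: [0.3, -0.7, 0.8]
finger_gap: 85.3
grip_force: 0.0
[281.  220.9] 137.72222222222223 [254.  167.3] 59.80555555555555
(array([ 560.6, -205.6,   97.3]), np.float64(0.003965892129071112))
```

View pics/g7.png

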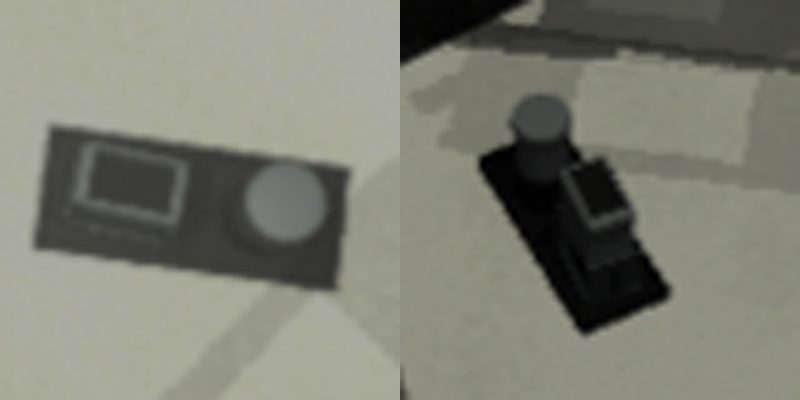

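The stamp stands in its bay at (560.6,-205.6) with its top at 97.3, as at the start. The round stamp hasn't moved and the gripper is clear. Handing in.

```bash
python3 -c "
from bench import r
print(r.hand_in())"
```

```text
the job is handed in; nothing more can be done
None
```

The job is handed in with no verdict returned: the stamp was pressed to its second stop in the empty box (felt by force; no print shows in the images) and stands back upright in its bay within 1 mm of where it started, handle up and released.

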